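Light a slide tray for viewing

ROBOT

A 6-joint arm with a two-finger parallel gripper is mounted at the origin on the work surface. World frame = base frame: x ahead of the robot, y to its left, z up, the work surface at z = 0. Lengths are in m, angles in rad, forces in N, time in s.
With the tool pointing down it reaches from about 0.25 to 0.725 m from the base axis. Payload 9.7 kg.
Tool frame: the origin (TCP) lies between the finger pads; the fingertips stand 8 mm ahead of it and the grasp point (between the pads) lies 11 mm behind it; z points along the fingers, y is the line along which they close (so a half turn about z gives the same grasp; the last joint's range is limited). The gripper opens to 85 mm and grips with 20 to 120 N. Pads are 22 mm wide; open, the fingers measure 114 mm over their backs; the gripper's body (76 mm by 85 mm) begins 54 mm behind the grasp point. The pads swing forward as they close: fully open they stand 13 mm farther back than shut.
Start: joints at [1.331, 0.087, 0.176, 1.66, 0, 1.571], TCP at [0.131, 0.534, 0.239] pointing down, gripper open.
Joint ranges: [-3.13, 3.13], [-0.85, 1.81], [-1.15, 1.24], [-2.2, 2.28], [-1.44, 1.52], [-3.14, 3.14]. Speed limits (rad/s): [2.22, 2.22, 2.57, 3.14, 3.14, 3.14].

INTERFACE

Orientations are given as a unit quaternion [w, x, y, z].
In Python, from workcell import robot, grab_frame, ticket gives the robot as it stands.
- The arm moves only by the tool carry_out, never from a script. Its argument "moves" is a list of rows, each an object with "linear": the shift along the tool's x, y, z scaled (see below), a list of three; "yaw": the turn about the tool's z scaled (see below). A call has 1 to 12 rows; each row is the pose to reach, as a shift and turn from the pose commanded when the call began, along the tool's axes at that moment; what a row does not reach only later rows make up. The controller multiplies each number of a shift by 80 cm and each number of a turn by 30 degrees. A row lasts 1/10 s, in which the tool goes at most 50 mm and 8.59 degrees, less where a joint would pass 70% of its speed; a pose out of reach is approached as far as the arm can. A call with a number of a shift or a turn outside -1 to 1 is refused whole. A call with a gripper value outside its range is refused whole. "jaw" is the opening, from -1 (shut) to 1 (fully open), set as the call begins (left out, the last holds). The fingers move at their own pace and stop on an object; the grip force is fixed at half the most. Time passes only in rows, so rows that repeat a pose let the fingers close. It gives the time, the measured TCP pose, the force, the opening and the grip force at its end, in the units of the state.
- robot.get_obs(): the state, without advancing time (a new reading comes with each control period).
- grab_frame(name): name is "scene" or "side" or "wrist"; returns a dict with "img" (420x560x3 uint8, red, green, blue), "camera_matrix" (3x3 intrinsics, pixels), "rvec" (rotation vector, rad) and "tvec" (3), from world to camera coordinates, as OpenCV has them. Camera axes: x right, y down, z forward; pixel columns grow to the right and rows downward; lengths in m; the calibration is good to about 2 mm. A picture is of the moment at which its call begins. There is no depth.
- ticket.close_job(): hands the job in; it is judged then, once.
The state is a dict: "t": time; "qpos": joint angles; "dq": joint speeds; "effort": joint torques, N m; "eef_pos": TCP position; "ee_rot": TCP orientation; "wrist_force": force on the tool from outside, world axes, zero at the start; "moment": the same for the moment, N m; "width": opening from 0.0 (shut) to 1.0 (fully open); "grip_force": force on a finger pad.
Only numpy, scipy, OpenCV 4.12 (cv2) and the standard library are available. Lean on these libraries where they do the work, as an engineer would, in place of code of your own. Each camera call takes 0.05 s, during which the arm holds its last target. There are 200 camera calls.

TASK

First set the green filter sheet down flat on the light box (do not drop it), so that the green pane lies centred and square over the lit window, and let go of it. Then draw the metal slide tray out of its sloping rack, turn it level with the slides facing up, and finish while still holding it there in the gripper, at rest, centred above the window about 10 cm over it and touching nothing else. Do not drop the tray, and leave the jar, the small bottle and the mouse alone.

Things in the scene. Friction and masses are not known exactly. Their poses are not given: they have to be found in the camera images.
- filter: Rigid sheet 5 mm thick, 0.1 kg, flat on the bench. Green pane 110 x 110 mm with thin black border, plus a black strip along its +x side (sheet spans x -55 to +85 mm). On the strip, at x +70, y 0, an upright orange grip bar: 12 mm along x, 50 along y, top 32 mm above the underside. Origin: centre of the pane's underside, z up. On the window the bar may be towards any of the four sides.
- lightbox: Light box, pale grey block 170 x 170 mm, 50 mm high, flat top with no rim, fixed to the bench. Origin: centre of its underside, z up. It stands left or right of the filter sheet, the rack on the other side.
- window (a point): Centre of the lit pale-yellow window, 80 x 80 mm, flush in the top of the light box (50 mm above the bench); axes parallel to the box's and the window's sides, z up.
- rack: Grey-blue rack, fixed; base 150 x 130 mm, origin at centre of underside, z up. Its face rises towards its +x (back) at 0.70 rad to the level. The tray's foot stands in a slot whose blue lip (front 13 mm off the face) covers the lowest 12 mm of the tray with 3 mm play; low side rails, flush with the tray's top. Slide the tray 15 mm or more up the slope before lifting it off.
- tray: Aluminium plate 160 (x) x 100 (y) x 5 mm, 0.18 kg, with four fixed glass slides on its +z side and at the middle of that side a red grip bar: 14 mm along x, 40 along y, top 33 mm above the underside. Origin: centre of the underside, centre of mass there too; z out of the slide side. In the rack x points up the slope and z leans 0.70 rad from vertical to the rack's low front (-x).
- jar: Bystander: white specimen jar with a red lid, 54 mm across, 68 mm high; origin centre of underside, z up.
- reagent: Bystander: small yellow bottle with white cap, 44 mm across, 85 mm high; origin centre of underside, z up.
- mouse: Bystander: black computer mouse 105 x 60 x 30 mm; origin centre of underside, z up.

How it is judged:
By the outcome, as a careful person would: the job done as asked, in the order asked, and still so for the second after the job is handed in, while the arm keeps its last pose, push and grip.
It also fails if it takes over 58 s, if anything falls off the work surface, if the arm or the gripper's body presses on something with over 40 N, if the wrist force passes 120 N, or if a joint passes its speed limit or range.

## Working session

There is one attempt and no reset: what is moved stays moved. The work goes in short steps, Python scripts to look and compute and a tool call to move; the robot and the scene stay as the last step left them, time stands still between calls to the robot, and variables do not carry over. Pictures are saved under pics/ and viewed, at most 10 in all, crops included, and the job is handed in when it is done.

Besides the shell and the picture viewer there is one more tool, called after "Call:" as name(argument=value, ...) on one line, values as JSON. carry_out: Moves the arm, as the interface text tells. Its arguments: {"type":"object","properties":{"moves":{"type":"array","items":{"type":"object","properties":{"linear":{"type":"array","items":{"type":"number","minimum":-1,"maximum":1}},"yaw":{"type":"number","minimum":-1,"maximum":1}}}},"jaw":{"type":"number"}},"required":["moves"]}

```bash
ls; mkdir -p pics; python3 - <<'E'
from workcell import robot, grab_frame
import cv2,pickle
fs={}
for n in ("scene","side"):
    f=grab_frame(n); fs[n]=f; cv2.imwrite(f"pics/{n}0.png",f["img"][:,:,::-1])
pickle.dump(fs,open("f0.pkl","wb"))
o=robot.get_obs(); print(o)
E
```

```text
pics
{'t': 0.1, 'qpos': array([1.33099638e+00, 8.74321907e-02, 1.75224141e-01, 1.65985355e+00,
       1.46314217e-06, 1.57080176e+00]), 'dq': array([-0.00157074, -0.00173064,  0.00314231,  0.001219  ,  0.00044311,
       -0.0004018 ]), 'effort': array([ 4.27151826e-05, -5.21562016e+01,  4.65651762e+01,  1.60539011e-02,
        1.28613382e-05,  7.04916125e-07]), 'eef_pos': array([0.13057863, 0.5340554 , 0.23864461]), 'ee_rot': array([-7.63958523e-05,  1.19615571e-01,  9.92820082e-01, -6.28005201e-04]), 'wrist_force': array([-0.70367507, -0.98025218,  0.63855963]), 'moment': array([ 0.01414096,  0.01267102, -0.0285207 ]), 'grip_force': 0.0, 'width': 1.0032926773674469}
```

View pics/scene0.png

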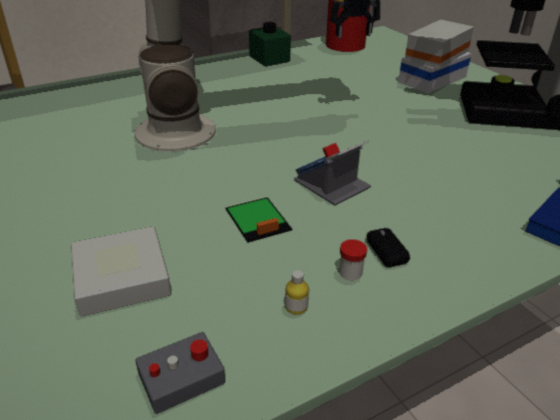

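View pics/side0.png

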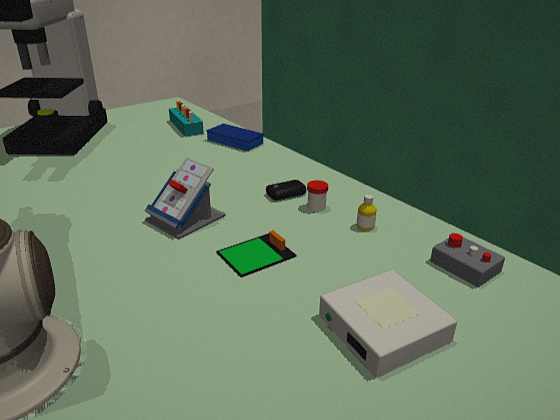

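```bash
cat > h.py <<'E'
import numpy as np,cv2,pickle
from scipy.optimize import least_squares
from scipy.spatial.transform import Rotation as R
def proj(f,P): return cv2.projectPoints(np.asarray(P,float).reshape(-1,1,3),f["rvec"],f["tvec"],f["camera_matrix"],None)[0].reshape(-1,2)
def toplane(f,uv,z):
    Rm=cv2.Rodrigues(np.array(f["rvec"],float))[0]; c=-Rm.T@np.ravel(f["tvec"])
    uv=np.atleast_2d(uv).astype(float); d=np.c_[uv,np.ones(len(uv))]@np.linalg.inv(f["camera_matrix"]).T@Rm
    return c+d*((z-c[2])/d[:,2])[:,None]
def crop(f,x,y,w,h,s): return cv2.resize(f["img"][y:y+h,x:x+w,::-1],None,fx=s,fy=s,interpolation=cv2.INTER_CUBIC)
def fit(obs,x0):
    """obs: list of (frame, model Nx3, uv Nx2); returns x,y,yaw"""
    def r(p): return np.concatenate([(proj(f,R.from_euler('z',p[2]).apply(M)+[p[0],p[1],0])-uv).ravel() for f,M,uv in obs])
    s=least_squares(r,x0,loss='soft_l1'); return s.x,r(s.x).reshape(-1,2)
E
python3 - <<'E'
from h import *
F=pickle.load(open("f0.pkl","rb"));a,b=F["side"],F["scene"]
m=np.vstack([np.hstack([crop(a,140,150,90,90,4.4),crop(b,290,125,90,90,4.4)]),np.hstack([crop(a,212,230,90,46,4.4),crop(b,217,195,90,46,4.4)])])
print(m.shape);cv2.imwrite("pics/m.png",m)
for z,n in((0,'side'),(0,'scene')):
  print(n,toplane(F[n],[[256,256]] if n=='side' else [[257,215]],0))
E
```

```text
(598, 792, 3)
side [[0.50916383 0.00696188 0.        ]]
scene [[0.49411451 0.01919647 0.        ]]
```

View pics/m.png

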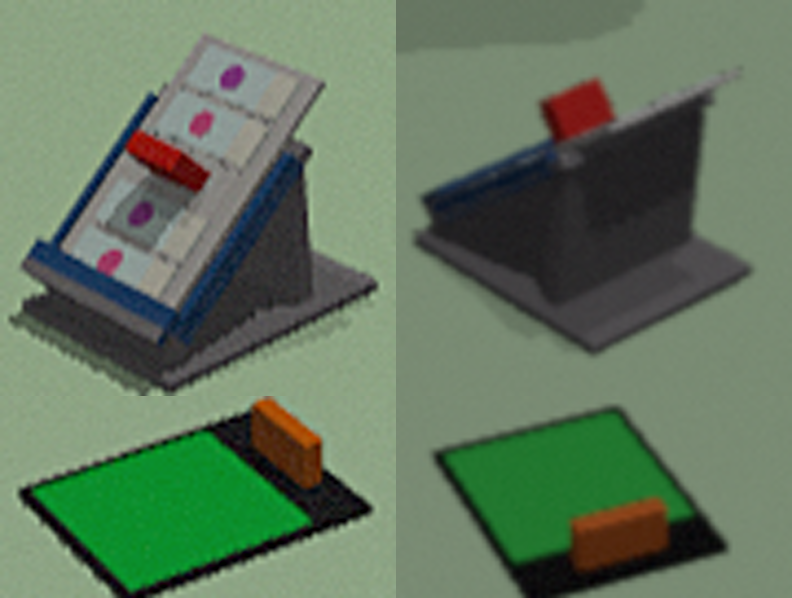

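```bash
python3 - <<'E'
from h import *
F=pickle.load(open("f0.pkl","rb"));a,b=F["side"],F["scene"]
S=lambda p:np.array(p)/4.4+[140,150]
C=lambda p:np.array(p)/4.4+[290-90,125]
S2=lambda p:(np.array(p)-[0,396])/4.4+[212,230]
C2=lambda p:(np.array(p)-[396,396])/4.4+[217,195]
print(toplane(b,C([(415,240),(595,352),(752,270)]),0).round(3)); print(toplane(a,S([(165,391),(377,290)]),0).round(3))
M=np.array([[-55,55,5],[-55,-55,5],[85,-55,5]])/1e3
M2=np.array([[-55,-55,5],[-55,55,5],[85,55,5]])/1e3
print(fit([(a,M,S2([(20,493),(130,600),(373,510)])),(b,M2,C2([(435,455),(620,407),(725,548)]))],[.5,0,0]))
# light box / window corners
print(toplane(a,[[319.5,296],[391,270],[457,322]],.05).round(3)); print(toplane(b,[[72,241],[157,230],[166,271]],.05).round(3))
print(toplane(a,[[357,303],[391,288],[417,311],[388,328]],.05).round(3)); print(toplane(b,[[95,249],[137,245],[142,267],[99,272]],.05).round(3))
E
```

```text
[[0.402 0.177 0.   ]
 [0.548 0.205 0.   ]
 [0.523 0.332 0.   ]]
[[0.406 0.175 0.   ]
 [0.554 0.199 0.   ]]
(array([ 0.49828647,  0.01159764, -0.08762774]), array([[ 0.1212154 , -1.4109021 ],
       [-0.4828441 , -0.602468  ],
       [ 0.07010251, -0.90475658],
       [-1.137172  , -0.34161411],
       [-0.73134169,  0.21467704],
       [ 0.05304368,  0.18500945]]))
[[ 0.482 -0.225  0.05 ]
 [ 0.646 -0.252  0.05 ]
 [ 0.619 -0.418  0.05 ]]
[[ 0.455 -0.385  0.05 ]
 [ 0.502 -0.221  0.05 ]
 [ 0.633 -0.248  0.05 ]]
[[ 0.522 -0.28   0.05 ]
 [ 0.602 -0.289  0.05 ]
 [ 0.588 -0.359  0.05 ]
 [ 0.516 -0.356  0.05 ]]
[[ 0.503 -0.35   0.05 ]
 [ 0.531 -0.273  0.05 ]
 [ 0.6   -0.284  0.05 ]
 [ 0.575 -0.36   0.05 ]]
```

Call:
carry_out(moves=[{"linear": [-0.634, -0.493, -0.05], "yaw": 1}, {"linear": [-0.634, -0.493, -0.05], "yaw": 1}, {"linear": [-0.634, -0.493, -0.05], "yaw": 1}, {"linear": [-0.634, -0.493, -0.05], "yaw": 1}, {"linear": [-0.634, -0.493, -0.05], "yaw": 1}, {"linear": [-0.634, -0.493, -0.05], "yaw": 1}, {"linear": [-0.634, -0.493, -0.05], "yaw": 1}, {"linear": [-0.634, -0.493, -0.05], "yaw": 1}, {"linear": [-0.634, -0.493, -0.05], "yaw": 1}, {"linear": [-0.634, -0.493, -0.05], "yaw": 1}, {"linear": [-0.634, -0.493, -0.05], "yaw": 1}, {"linear": [-0.634, -0.493, -0.05], "yaw": 1}])

```text
t: 1.3
eef_pos: [0.5034, 0.0629, 0.2765]
ee_rot: [-0.0, 0.373, 0.928, 0.0]
wrist_force: [0.7, 0.7, 0.0]
width: 1.0
grip_force: 0.0
```

```bash
cat >> h.py <<'E'
def cmd(target,phi):
    """print scaled move numbers to world TCP target with tool-y heading phi (mod pi)"""
    from workcell import robot
    o=robot.get_obs(); q=o["ee_rot"]; A=R.from_quat([q[1],q[2],q[3],q[0]]).as_matrix()
    ph=np.arctan2(A[1,1],A[0,1]); d=(phi-ph+np.pi/2)%np.pi-np.pi/2
    print("t %.2f pos"%o["t"],o["eef_pos"].round(4),"phi %.3f"%ph,"q",o["qpos"].round(2),"F",o["wrist_force"].round(1),"w %.3f"%o["width"])
    print("lin",(A.T@(np.array(target)-o["eef_pos"])/.8).round(4),"yaw total %.3f (units of 30deg)"%(-np.degrees(d)/30))
E
python3 - <<'E'
from h import *
cmd([.53,.03,.28],-.088)
E
```

```text
t 1.30 pos [0.5034 0.0629 0.2765] phi 0.807 q [0.12 0.   0.16 1.73 0.   0.89] F [0.7 0.7 0. ] w 1.000
lin [-0.0525 -0.0067 -0.0043] yaw total 1.710 (units of 30deg)
```

Call:
carry_out(moves=[{"linear": [-0.052, -0.007, -0.004], "yaw": 0.3}, {"linear": [-0.052, -0.007, -0.004], "yaw": 0.6}, {"linear": [-0.052, -0.007, -0.004], "yaw": 0.9}, {"linear": [-0.052, -0.007, -0.004], "yaw": 1}, {"linear": [-0.052, -0.007, -0.004], "yaw": 1}])

```text
t: 1.8
eef_pos: [0.5287, 0.0319, 0.2793]
ee_rot: [-0.0, 0.6, 0.8, -0.0]
wrist_force: [0.6, 0.3, 0.2]
width: 0.998
grip_force: 0.0
```

Call:
carry_out(moves=[{"linear": [0, 0, 0], "yaw": 0.25}, {"linear": [0, 0, 0], "yaw": 0.5}, {"linear": [0, 0, 0], "yaw": 0.71}, {"linear": [0, 0, 0], "yaw": 0.71}, {"linear": [0, 0, 0], "yaw": 0.71}])

```text
t: 2.3
eef_pos: [0.5286, 0.0322, 0.2797]
ee_rot: [-0.0, 0.736, 0.677, -0.0]
wrist_force: [0.3, 0.5, -0.3]
width: 1.001
grip_force: 0.0
```

```bash
python3 - <<'E'
from h import *
from workcell import grab_frame
f=grab_frame("wrist"); s=grab_frame("side");c=grab_frame("scene")
pickle.dump((f,s,c),open("f1.pkl","wb"))
cmd([.568,.0055,.1],-.088)
a=np.hstack([f["img"][:,:,::-1][::1,::1]])
cv2.imwrite("pics/w1.png",np.vstack([cv2.resize(a,(560,420))[:330], np.hstack([crop(F_,x,y,160,150,1.75) for F_,x,y in((s,305,250),(c,50,200))])]))
E
```

```text
t 2.45 pos [0.5287 0.0321 0.2797] phi -0.085 q [ 0.06  0.06  0.22  1.74 -0.    1.72] F [-0.4 -0.3  0.2] w 1.000
lin [-0.029   0.0518  0.2246] yaw total 0.005 (units of 30deg)
```

View pics/w1.png

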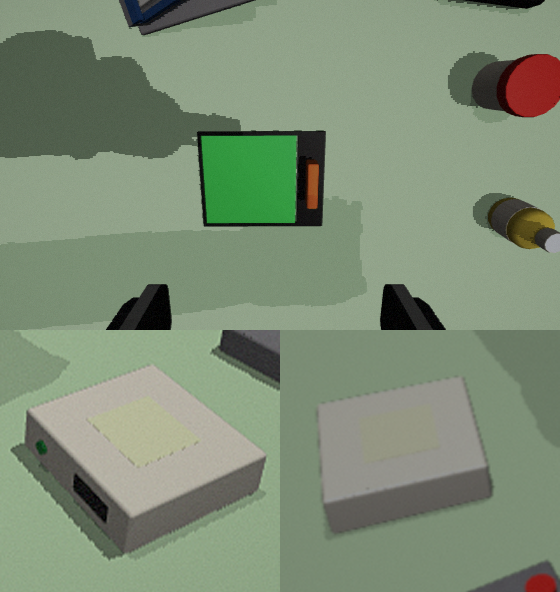

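```bash
python3 - <<'E'
from h import *
f,s,c=pickle.load(open("f1.pkl","rb"))
np.set_printoptions(precision=4,suppress=True)
M=np.array([[-55,55,5],[85,55,5],[85,-55,5],[-55,-55,5]])/1e3
uv=np.array([(198,132),(325,131),(322,226),(205,226)])
P=toplane(f,uv,.005);print(P,np.linalg.norm(P-np.roll(P,1,0),axis=1))
print(fit([(f,M,uv)],[.5,0,0]))
print("bar",toplane(f,[[313,186]],.032))
sq=np.array([[-1,1,0],[1,1,0],[1,-1,0],[-1,-1,0]])
B=sq*.085+[0,0,.05];W=sq*.04+[0,0,.05]
sb=np.array([(27,80),(152,35),(266,128),(130,187)])/1.75+[305,250]
sw=np.array([(88,88),(150,67),(198,110),(138,136)])/1.75+[305,250]
cb=np.array([(184,47),(207,137),(45,173),(37,75)])/1.75+[50,200]
cw=np.array([(152,75),(160,115),(81,132),(82,83)])/1.75+[50,200]
for o in ([(s,B,sb)],[(s,W,sw)],[(c,B,cb)],[(s,B,sb),(c,B,cb),(s,W,sw)]): print(fit(o,[.55,-.32,-.17]))
E
```

```text
[[ 0.4462  0.0723  0.005 ]
 [ 0.5835  0.0617  0.005 ]
 [ 0.5754 -0.0485  0.005 ]
 [ 0.4377 -0.0368  0.005 ]] [0.1095 0.1377 0.1105 0.1381]
(array([ 0.4958,  0.0133, -0.0788]), array([[-0.884 , -0.0902],
       [ 1.2724,  0.1586],
       [ 0.6411, -0.2518],
       [-0.9189,  0.349 ]]))
bar [[0.5652 0.0089 0.032 ]]
(array([ 0.5516, -0.3216, -0.1727]), array([[-1.5733, -0.2446],
       [ 0.4355, -0.6267],
       [ 1.5966, -0.9864],
       [-0.3798,  1.3889]]))
(array([ 0.5564, -0.3191, -0.1848]), array([[-0.2767, -0.108 ],
       [-0.325 , -0.9676],
       [ 2.1766,  0.2361],
       [-0.3667,  0.3567]]))
(array([ 0.5573, -0.3179, -0.1693]), array([[ 0.2119, -0.7236],
       [ 1.3385, -0.1393],
       [-1.4377,  0.6822],
       [-0.1276, -0.2842]]))
(array([ 0.5555, -0.3191, -0.1742]), array([[-0.9002, -1.8453],
       [ 0.8263, -1.9212],
       [ 1.6285, -2.6888],
       [-0.0474, -0.778 ],
       [-0.3881, -0.934 ],
       [ 0.2038, -0.3086],
       [-2.612 ,  0.177 ],
       [-0.7218, -0.759 ],
       [-0.6993,  0.2836],
       [-0.9872, -0.8573],
       [ 1.8468,  0.2122],
       [-0.3839,  0.6466]]))
```

Call:
carry_out(moves=[{"linear": [0.349, 0.051, 0]}, {"linear": [0.349, 0.051, 0]}, {"linear": [0.349, 0.051, 0]}, {"linear": [0.349, 0.051, 0]}, {"linear": [0.349, 0.051, 0]}, {"linear": [0.349, 0.051, 0]}, {"linear": [0.349, 0.051, 0]}, {"linear": [0.349, 0.051, 0]}])

```text
$.moves[0]: bad value
```

```bash
python3 - <<'E'
from h import *
from workcell import grab_frame
f=grab_frame("wrist"); pickle.dump(f,open("f2.pkl","wb"))
cmd([.5655,.0085,.08],-.08)
cv2.imwrite("pics/w2.png",f["img"][:,:,::-1])
E
```

```text
t 2.50 pos [0.5287 0.0321 0.2797] phi -0.086 q [ 0.06  0.06  0.22  1.74 -0.    1.72] F [-0.6  0.5  0.5] w 0.998
lin [-0.0255  0.0484  0.2497] yaw total -0.011 (units of 30deg)
```

View pics/w2.png

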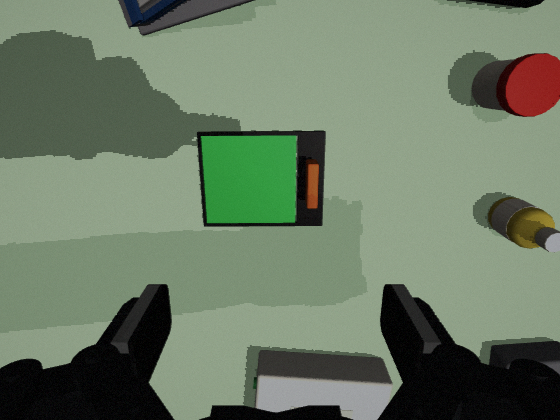

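Call:
carry_out(moves=[{"linear": [0.41, 0.06, 0], "yaw": 0}, {"linear": [0.41, 0.06, 0], "yaw": 0}, {"linear": [0.41, 0.06, 0], "yaw": 0}, {"linear": [0.41, 0.06, 0], "yaw": 0}, {"linear": [0.41, 0.06, 0], "yaw": 0}, {"linear": [0.41, 0.06, 0], "yaw": 0}, {"linear": [0.41, 0.06, 0], "yaw": 0}, {"linear": [0.41, 0.06, 0], "yaw": 0}, {"linear": [0.41, 0.06, 0], "yaw": 0}, {"linear": [0.41, 0.06, 0], "yaw": 0}])

```text
t: 3.5
eef_pos: [0.6054, 0.3538, 0.2802]
ee_rot: [0.0, 0.738, 0.675, 0.0]
wrist_force: [1.2, 0.9, -0.3]
width: 0.996
grip_force: 0.0
```

```bash
python3 - <<'E'
from h import *
from workcell import grab_frame
f=grab_frame("wrist"); pickle.dump(f,open("f2.pkl","wb"))
cmd([.5655,.0085,.08],-.08)
cv2.imwrite("pics/w3.png",f["img"][:,:,::-1])
E
```

```text
t 3.55 pos [0.6053 0.3535 0.2806] phi -0.089 q [ 0.53  0.53  0.81  1.85 -0.    2.19] F [ 0.3 -0.6  0.4] w 1.001
lin [-0.434  -0.0116  0.2506] yaw total -0.016 (units of 30deg)
```

View pics/w3.png

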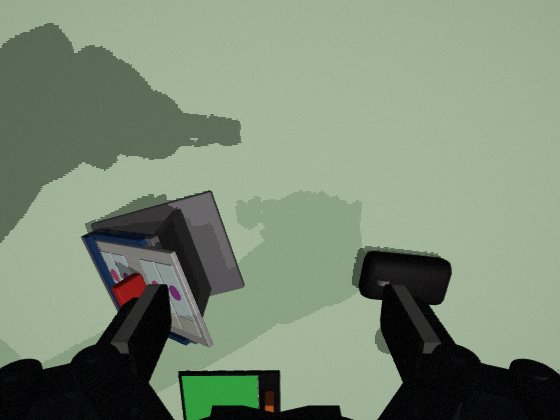

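Call:
carry_out(moves=[{"linear": [-0.82, 0.004, 0], "yaw": 0}, {"linear": [-0.82, 0.004, 0], "yaw": 0}, {"linear": [-0.82, 0.004, 0], "yaw": 0}, {"linear": [-0.82, 0.004, 0], "yaw": 0}, {"linear": [-0.82, 0.004, 0], "yaw": 0}, {"linear": [-0.82, 0.004, 0], "yaw": 0}, {"linear": [-0.82, 0.004, 0], "yaw": 0}, {"linear": [-0.82, 0.004, 0], "yaw": 0}, {"linear": [-0.82, 0.004, 0], "yaw": 0}, {"linear": [-0.82, 0.004, 0], "yaw": 0}, {"linear": [-0.82, 0.004, 0], "yaw": 0}, {"linear": [-0.82, 0.004, 0], "yaw": 0}])

```text
t: 4.75
eef_pos: [0.5538, -0.246, 0.2811]
ee_rot: [0.001, 0.738, 0.675, 0.0]
wrist_force: [0.6, 0.0, 0.3]
width: 1.003
grip_force: 0.0
```

Call:
carry_out(moves=[{"linear": [-0.05, 0, 0], "yaw": 0}, {"linear": [-0.05, 0, 0], "yaw": 0}, {"linear": [-0.05, 0, 0], "yaw": 0}])

```text
t: 5.05
eef_pos: [0.5508, -0.2846, 0.2803]
ee_rot: [0.0, 0.739, 0.674, 0.0]
wrist_force: [-0.1, 0.1, -0.7]
width: 0.998
grip_force: 0.0
```

```bash
cp f2.pkl frack.pkl; python3 - <<'E'
from h import *
from workcell import grab_frame
f=grab_frame("wrist"); pickle.dump(f,open("f3.pkl","wb"))
cmd([.5655,.0085,.08],-.08)
g=pickle.load(open("frack.pkl","rb"))
cv2.imwrite("pics/w4.png",np.vstack([crop(f,90,60,380,240,1.6)[:,:600],np.zeros((4,600,3),np.uint8),crop(g,75,180,200,68,3)]))
E
```

```text
t 5.10 pos [ 0.5512 -0.2835  0.2804] phi -0.089 q [-0.48  0.29  0.49  1.77  0.    1.19] F [ 0.5 -0.7  0.5] w 1.002
lin [ 0.3651 -0.015   0.2505] yaw total -0.018 (units of 30deg)
```

View pics/w4.png

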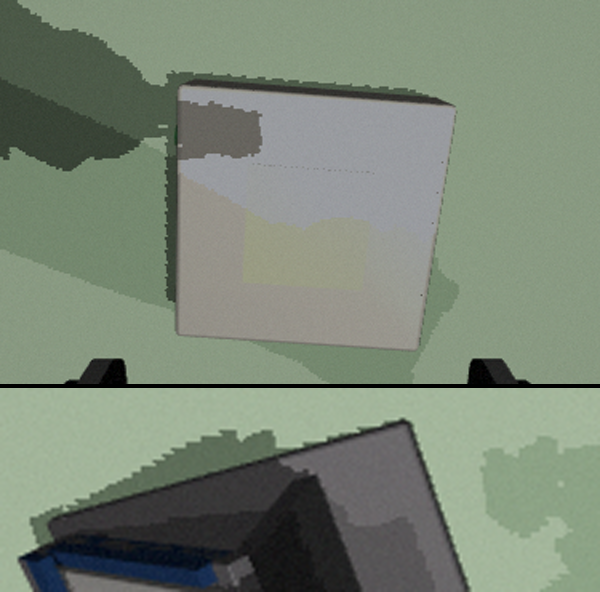

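```bash
python3 - <<'E'
from h import *
np.set_printoptions(precision=4,suppress=True)
f=pickle.load(open("f3.pkl","rb"));g=pickle.load(open("frack.pkl","rb"))
f1,s,c=pickle.load(open("f1.pkl","rb"))
sq=np.array([[-1,1,0],[1,1,0],[1,-1,0],[-1,-1,0]])
B=sq*.085+[0,0,.05]
uv=np.array([(179,86),(456,106),(419,350),(177,334)])/1.6+[90,60]
print(fit([(f,B,uv)],[.55,-.32,-.17]))
W=np.array([[-.04,-.04,.05],[.04,-.04,.05],[-.04,.04,.05],[.04,.04,.05]])
print(fit([(f,W,np.array([(243,283),(364,289),(252,164),(375,173)])/1.6+[90,60])],[.55,-.32,-.17]))
for z in(0,.006,.012):
  P=toplane(g,[(92,224),(211,191),(243,287)],z); print(z,P[:,:2],np.linalg.norm(np.diff(P,axis=0),axis=1),P[0]/2+P[2]/2,np.arctan2(P[1]-P[0],1)[1],np.arctan2(P[1,1]-P[0,1],P[1,0]-P[0,0]),np.arctan2(P[1,0]-P[2,0],-(P[1,1]-P[2,1])))
# tray fit: x,y,z,yaw with slope .7
S=lambda p:np.array(p)/4.4+[140,150]
C=lambda p:np.array(p)/4.4+[200,125]
Ms=np.array([[80,50,5],[80,-50,5],[7,20,33],[7,-20,33],[-7,-20,33],[-7,20,33]])/1e3
us=S([(207,37),(325,83),(148,132),(208,172),(205,180),(130,142)])
Mg=np.array([[80,50,5],[80,-50,5]])/1e3
ug=np.array([(174,252),(211,345)])
def r(p,o): 
  T=R.from_euler('z',p[3])*R.from_euler('y',-.7)
  return np.concatenate([(proj(F,T.apply(M)+p[:3])-u).ravel() for F,M,u in o])
for o in([(s,Ms,us)],[(s,Ms,us),(g,Mg,ug)]):
  q=least_squares(r,[.47,.25,.07,.17],args=(o,),loss='soft_l1');print(q.x,r(q.x,o).reshape(-1,2))
E
```

```text
(array([ 0.5535, -0.3191, -0.1643]), array([[-1.5728, -1.0786],
       [ 2.5335, -0.5053],
       [ 0.9472,  2.6598],
       [-1.2043,  2.8676]]))
(array([ 0.5537, -0.3189, -0.16  ]), array([[ 0.4563, -0.2401],
       [-0.2784,  0.6657],
       [-2.0849,  0.0211],
       [ 1.195 , -0.2707]]))
0 [[0.3789 0.2977]
 [0.5264 0.3256]
 [0.5484 0.1964]] [0.1502 0.131 ] [0.4636 0.2471 0.    ] 0.027900922186172957 0.18688743907842323 -2.9730137665477887
0.006 [[0.3822 0.2998]
 [0.5277 0.3273]
 [0.5493 0.1999]] [0.148  0.1291] [0.4658 0.2499 0.006 ] 0.027496822827495562 0.1868874390784237 -2.9730137665477887
0.012 [[0.3856 0.3018]
 [0.5289 0.3289]
 [0.5503 0.2034]] [0.1459 0.1272] [0.4679 0.2526 0.012 ] 0.027092714486096535 0.18688743907842326 -2.973013766547789
[0.4838 0.2663 0.0626 0.2706] [[-0.4156  0.431 ]
 [ 1.7295 -0.3261]
 [ 0.5321  0.7747]
 [-1.4752 -3.9683]
 [-3.7437 -0.8396]
 [ 1.69    3.3516]]
[0.4697 0.2473 0.0733 0.2412] [[-1.1777  0.1108]
 [ 0.7261 -0.0524]
 [-1.4544  0.8152]
 [-3.6093 -3.6572]
 [-6.0467 -0.4493]
 [-0.4577  3.4638]
 [ 0.255   0.5123]
 [ 7.2636 -0.063 ]]
```

Call:
carry_out(moves=[{"linear": [0.365, -0.015, 0], "yaw": -0.018}, {"linear": [0.365, -0.015, 0], "yaw": -0.018}, {"linear": [0.365, -0.015, 0], "yaw": -0.018}, {"linear": [0.365, -0.015, 0.1], "yaw": -0.018}, {"linear": [0.365, -0.015, 0.15], "yaw": -0.018}, {"linear": [0.365, -0.015, 0.2], "yaw": -0.018}, {"linear": [0.365, -0.015, 0.25], "yaw": -0.018}, {"linear": [0.365, -0.015, 0.25], "yaw": -0.018}, {"linear": [0.365, -0.015, 0.25], "yaw": -0.018}, {"linear": [0.365, -0.015, 0.25], "yaw": -0.018}])

```text
t: 6.1
eef_pos: [0.5649, 0.0097, 0.08]
ee_rot: [-0.0, 0.734, 0.68, -0.0]
wrist_force: [1.1, -0.4, 0.6]
width: 1.001
grip_force: 0.0
```

```bash
python3 - <<'E'
from h import *
cmd([.5655,.0085,.015],-.08)
E
```

```text
t 6.10 pos [0.5649 0.0097 0.08  ] phi -0.076 q [ 0.02  0.12 -0.09  1.36 -0.    1.66] F [ 1.1 -0.4  0.6] w 1.001
lin [-0.0014  0.001   0.0813] yaw total 0.007 (units of 30deg)
```

Descend, then close.

Call:
carry_out(moves=[{"linear": [-0.001, 0.001, 0.03], "yaw": 0}, {"linear": [-0.001, 0.001, 0.06], "yaw": 0}, {"linear": [-0.001, 0.001, 0.08], "yaw": 0}, {"linear": [-0.001, 0.001, 0.08], "yaw": 0}, {"linear": [-0.001, 0.001, 0.08], "yaw": 0}])

```text
t: 6.6
eef_pos: [0.5678, 0.0075, 0.0186]
ee_rot: [0.001, 0.734, 0.679, 0.001]
wrist_force: [0.2, 1.7, -0.2]
width: 0.999
grip_force: 0.0
```

Call:
carry_out(jaw=-1, moves=[{"linear": [0, 0, 0], "yaw": 0}, {"linear": [0, 0, 0], "yaw": 0}, {"linear": [0, 0, 0], "yaw": 0}, {"linear": [0, 0, 0], "yaw": 0}, {"linear": [0, 0, 0], "yaw": 0}, {"linear": [0, 0, 0], "yaw": 0}, {"linear": [0, 0, 0], "yaw": 0}, {"linear": [0, 0, 0], "yaw": 0}, {"linear": [0, 0, 0], "yaw": 0}, {"linear": [0, 0, 0], "yaw": 0}])

```text
t: 7.6
eef_pos: [0.5667, 0.0079, 0.016]
ee_rot: [0.0, 0.734, 0.679, 0.0]
wrist_force: [-0.4, 0.3, 5.1]
width: 0.123
grip_force: 59.8
```

Call:
carry_out(moves=[{"linear": [0, 0, -0.02], "yaw": 0}, {"linear": [0, 0, -0.06], "yaw": 0}, {"linear": [0, 0, -0.11], "yaw": 0}, {"linear": [0, 0, -0.16], "yaw": 0}, {"linear": [-0.05, 0, -0.16], "yaw": -0.25}, {"linear": [-0.1, 0, -0.16], "yaw": -0.5}, {"linear": [-0.15, 0, -0.16], "yaw": -0.75}, {"linear": [-0.2, 0, -0.16], "yaw": -1}, {"linear": [-0.2, 0, -0.16], "yaw": -1}])

```text
t: 8.5
eef_pos: [0.553, -0.1555, 0.1429]
ee_rot: [-0.0, 0.533, 0.846, -0.001]
wrist_force: [1.0, 0.3, -0.7]
width: 0.126
grip_force: 59.1
```

Call:
carry_out(moves=[{"linear": [0, 0, 0], "yaw": -0.25}, {"linear": [0, 0, 0], "yaw": -0.5}, {"linear": [0, 0, 0], "yaw": -0.75}, {"linear": [0, 0, 0], "yaw": -1}, {"linear": [0, 0, 0], "yaw": -1}])

```text
t: 9.0
eef_pos: [0.5537, -0.1511, 0.1431]
ee_rot: [-0.001, 0.296, 0.955, 0.0]
wrist_force: [0.0, 0.8, -1.7]
width: 0.123
grip_force: 59.1
```

```bash
python3 - <<'E'
from h import *
cmd([.566,-.25,.12],1.404)
E
```

```text
t 9.00 pos [ 0.5537 -0.1511  0.1431] phi 0.970 q [-0.27  0.13  0.04  1.48  0.    0.33] F [ 0.   0.8 -1.7] w 0.123
lin [-0.0826 -0.0933  0.0288] yaw total -0.829 (units of 30deg)
```

Call:
carry_out(moves=[{"linear": [-0.04, -0.045, 0], "yaw": -0.25}, {"linear": [-0.083, -0.093, 0], "yaw": -0.5}, {"linear": [-0.083, -0.093, 0], "yaw": -0.75}, {"linear": [-0.083, -0.093, 0], "yaw": -0.829}, {"linear": [-0.083, -0.093, 0], "yaw": -0.829}, {"linear": [-0.083, -0.093, 0], "yaw": -0.829}])

```text
t: 9.6
eef_pos: [0.5664, -0.2501, 0.1434]
ee_rot: [-0.0, 0.086, 0.996, 0.0]
wrist_force: [-0.2, 0.4, -1.2]
width: 0.126
grip_force: 59.2
```

```bash
python3 - <<'E'
from h import *
from workcell import grab_frame
cmd([.566,-.25,.075],1.404)
w=grab_frame("wrist");s=grab_frame("side");c=grab_frame("scene");pickle.dump((w,s,c),open("f4.pkl","wb"))
cv2.imwrite("pics/h.png",np.vstack([np.hstack([crop(s,290,190,180,140,2.1),crop(c,40,170,180,140,2.1)]),cv2.resize(w["img"][:,:,::-1],(400,300))[:,:].repeat(1,0) if 0 else np.hstack([cv2.resize(w["img"][:,:,::-1],(400,300)),np.zeros((300,356,3),np.uint8)])]))
E
```

```text
t 9.60 pos [ 0.5664 -0.2501  0.1434] phi 1.399 q [-0.42  0.24  0.16  1.5   0.   -0.24] F [-0.2  0.4 -1.2] w 0.126
lin [0.0005 0.0001 0.0855] yaw total -0.010 (units of 30deg)
```

View pics/h.png

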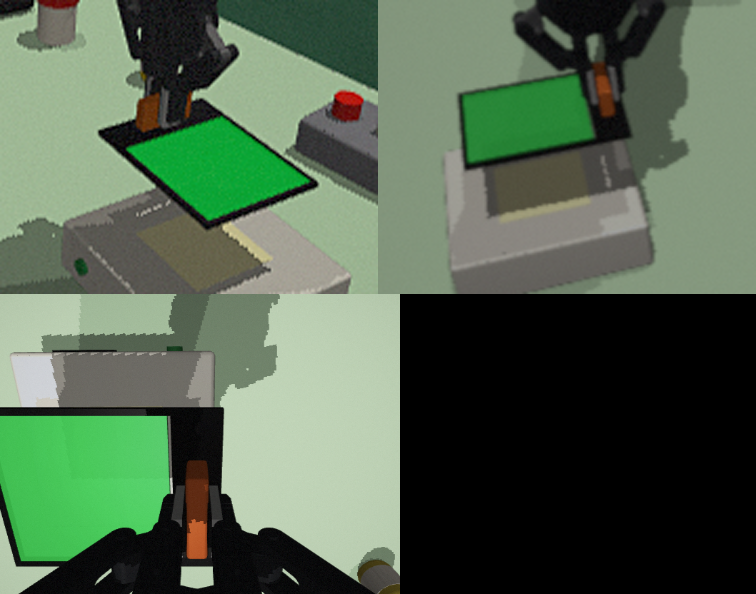

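```bash
python3 - <<'E'
from h import *
np.set_printoptions(precision=4,suppress=True)
w,s,c=pickle.load(open("f4.pkl","rb"))
Ms=np.array([[85,55,0],[85,-55,0],[-55,-55,0],[-55,55,0]])/1e3+[0,0,.132]
us=np.array([(98,132),(207,100),(317,184),(207,226)])/2.1+[290,190]
Mc=np.array([[-55,55,0],[-55,-55,0],[85,-55,0]])/1e3+[0,0,.132]
uc=np.array([(82,94),(92,168),(252,136)])/2.1+[40,170]
for o in([(s,Ms,us)],[(c,Mc,uc)],[(s,Ms,us),(c,Mc,uc)]): print(fit(o,[.5545,-.319,1.4]))
Mw=np.array([[85,55,0],[85,-55,0],[-55,-55,0]])/1e3+[0,0,.132]
print(proj(w,R.from_euler('z',1.4).apply(Mw)+[.5545,-.319,0])/1.4+[0,294])
E
```

```text
(array([ 0.5543, -0.3214,  1.3831]), array([[ 0.4665, -0.7197],
       [-1.6414, -0.5493],
       [ 0.9164,  0.4546],
       [-0.3088,  0.3822]]))
(array([ 0.5567, -0.3173,  1.3919]), array([[ 0.1055,  0.1771],
       [-2.3966, -0.0007],
       [ 1.7126, -0.3497]]))
(array([ 0.5555, -0.3197,  1.3851]), array([[ 0.2534, -1.3395],
       [-2.0132, -1.1628],
       [ 0.4872, -0.3887],
       [-0.5297, -0.4883],
       [-1.1147,  0.0589],
       [-4.1763, -0.0543],
       [ 0.0776, -0.0938]]))
[[224.0486 410.6063]
 [219.1147 568.0252]
 [ 16.3184 568.351 ]]
```

Call:
carry_out(moves=[{"linear": [0, 0, 0.04], "yaw": -0.01}, {"linear": [0, 0, 0.07], "yaw": -0.01}, {"linear": [0, 0, 0.085], "yaw": -0.01}, {"linear": [0, 0, 0.09], "yaw": -0.01}, {"linear": [0, 0, 0.093], "yaw": -0.01}, {"linear": [0, 0, 0.095], "yaw": -0.01}, {"linear": [0, 0, 0.0955], "yaw": -0.01}, {"linear": [0, 0, 0.096], "yaw": -0.01}, {"linear": [0, 0, 0.096], "yaw": -0.01}])

```text
t: 10.65
eef_pos: [0.5667, -0.2506, 0.0674]
ee_rot: [0.0, 0.081, 0.997, -0.0]
wrist_force: [0.5, -0.1, -1.5]
width: 0.127
grip_force: 59.1
```

Call:
carry_out(moves=[{"linear": [0, 0, 0.0007], "yaw": 0}, {"linear": [0, 0, 0.0014], "yaw": 0}, {"linear": [0, 0, 0.002], "yaw": 0}, {"linear": [0, 0, 0.002], "yaw": 0}, {"linear": [0, 0, 0.002], "yaw": 0}])

```text
t: 11.15
eef_pos: [0.5666, -0.2506, 0.0661]
ee_rot: [0.0, 0.081, 0.997, -0.0]
wrist_force: [-3.2, -0.2, 5.3]
width: 0.128
grip_force: 60.0
```

Call:
carry_out(jaw=0.2, moves=[{"linear": [0, 0, 0], "yaw": 0}, {"linear": [0, 0, 0], "yaw": 0}, {"linear": [0, 0, 0], "yaw": 0}, {"linear": [0, 0, 0], "yaw": 0}, {"linear": [0, 0, 0], "yaw": 0}, {"linear": [0, 0, 0], "yaw": 0}, {"linear": [0, 0, 0], "yaw": 0}])

```text
t: 11.85
eef_pos: [0.5665, -0.2506, 0.0653]
ee_rot: [-0.0, 0.081, 0.997, -0.0]
wrist_force: [-0.8, 1.1, 0.7]
width: 0.598
grip_force: 0.0
```

Call:
carry_out(moves=[{"linear": [0, 0, -0.03], "yaw": 0}, {"linear": [0, 0, -0.07], "yaw": 0}, {"linear": [0, 0, -0.12], "yaw": 0}, {"linear": [0, 0, -0.18], "yaw": 0}, {"linear": [0, 0, -0.24], "yaw": 0}, {"linear": [0, 0, -0.24], "yaw": 0}, {"linear": [0, 0, -0.24], "yaw": 0}])

```text
t: 12.55
eef_pos: [0.567, -0.2508, 0.2587]
ee_rot: [0.001, 0.081, 0.997, -0.0]
wrist_force: [-0.4, -0.1, -1.1]
width: 0.602
grip_force: 0.0
```

```bash
python3 - <<'E'
from h import *
from workcell import grab_frame
cmd([.5,.10,.28],1.741)
w=grab_frame("wrist");s=grab_frame("side");pickle.dump((w,s),open("f5.pkl","wb"))
cv2.imwrite("pics/p.png",np.vstack([cv2.resize(w["img"][:,:,::-1],(480,360)),crop(s,300,240,180,90,480/180)]))
E
```

```text
t 12.55 pos [ 0.567  -0.2508  0.2587] phi 1.408 q [-0.42  0.27  0.42  1.72  0.   -0.25] F [-0.4 -0.1 -1.1] w 0.602
lin [ 0.1537  0.4191 -0.0273] yaw total -0.636 (units of 30deg)
```

View pics/p.png

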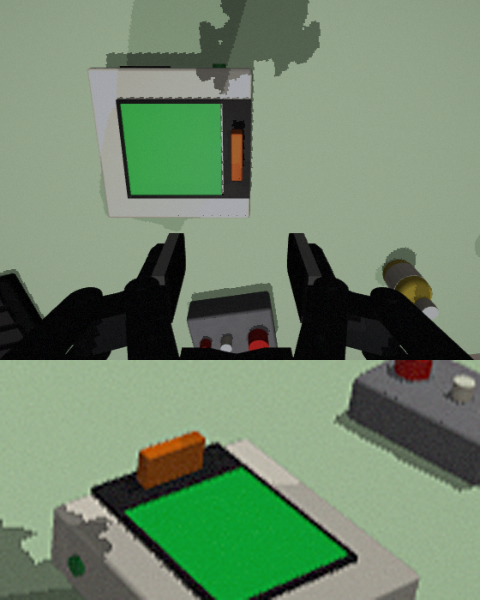

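```bash
python3 - <<'E'
from h import *
np.set_printoptions(precision=4,suppress=True)
w,s=pickle.load(open("f5.pkl","rb"));k=560/480
# box frame yaw -.167: corners TL(-x,-y) TR(-x,+y) BR(+x,+y) BL(+x,-y)
B=np.array([[-1,-1,0],[-1,1,0],[1,1,0],[1,-1,0]])*.085+[0,0,.05]
print(fit([(w,B,np.array([(90,69),(252,69),(249,216),(107,216)])*k)],[.55,-.32,-.17]))
Fm=np.array([[-55,55,55],[85,55,55],[85,-55,55],[-55,-55,55]])/1e3
print(fit([(w,Fm,np.array([(117,100),(252,98.5),(249,197.5),(128,197.5)])*k)],[.55,-.32,1.4]))
E
```

```text
(array([ 0.5536, -0.3183, -0.169 ]), array([[-5.6262, -1.4062],
       [ 0.9642, -0.4471],
       [ 0.8064,  4.7998],
       [-0.3022,  3.9932]]))
(array([ 0.5533, -0.3185,  1.4071]), array([[-1.105 , -1.3165],
       [-0.0445,  0.348 ],
       [ 1.6852,  0.3687],
       [ 0.0112,  0.3751]]))
```

Call:
carry_out(jaw=0.8, moves=[{"linear": [0.035, 0.1, -0.051], "yaw": -0.2}, {"linear": [0.209, 0.6, -0.051], "yaw": -0.4}, {"linear": [0.209, 0.6, -0.051], "yaw": -0.636}, {"linear": [0.209, 0.6, -0.051], "yaw": -0.636}, {"linear": [0.209, 0.6, -0.051], "yaw": -0.636}, {"linear": [0.209, 0.6, -0.051], "yaw": -0.636}, {"linear": [0.209, 0.6, -0.051], "yaw": -0.636}, {"linear": [0.209, 0.6, -0.051], "yaw": -0.636}, {"linear": [0.209, 0.6, -0.051], "yaw": -0.636}, {"linear": [0.209, 0.6, -0.051], "yaw": -0.636}, {"linear": [0.209, 0.6, -0.051], "yaw": -0.636}, {"linear": [0.209, 0.6, -0.051], "yaw": -0.636}])

```text
t: 13.85
eef_pos: [0.4785, 0.2519, 0.2963]
ee_rot: [-0.001, -0.087, 0.996, -0.001]
wrist_force: [-0.5, -0.4, -0.7]
width: 0.901
grip_force: 0.0
```

Call:
carry_out(moves=[{"linear": [0, 0, 0], "yaw": 0}, {"linear": [0, 0, 0], "yaw": 0}, {"linear": [0, 0, 0], "yaw": 0}])

```text
t: 14.15
eef_pos: [0.4797, 0.2489, 0.2981]
ee_rot: [-0.0, -0.084, 0.996, -0.0]
wrist_force: [0.6, -0.5, 0.1]
width: 0.905
grip_force: 0.0
```

```bash
cat > tray.py <<'E'
from h import *
from workcell import grab_frame
np.set_printoptions(precision=4,suppress=True)
def red(f,c,rad):
    im=f["img"].astype(int);m=((im[...,0]>90)&(im[...,0]>2.2*im[...,1])&(im[...,0]>2.2*im[...,2])).astype(np.uint8)
    yy,xx=np.mgrid[:420,:560]; m[(xx-c[0])**2+(yy-c[1])**2>rad**2]=0
    n,l,st,ce=cv2.connectedComponentsWithStats(m)
    return (l==1+np.argmax(st[1:,4])).astype(np.uint8)
def mom(m):
    M=cv2.moments(m,True); return np.array([M["m10"]/M["m00"],M["m01"]/M["m00"],M["mu20"]/M["m00"],M["mu02"]/M["m00"],M["mu11"]/M["m00"],M["m00"]])
bar=np.array([[x,y,z] for x in(-7,7) for y in(-20,20) for z in(5,33)])/1e3
def model(f,p,slope):
    T=R.from_euler('z',p[3])*R.from_euler('y',-slope)
    h=cv2.convexHull(((proj(f,T.apply(bar)+p[:3]))*8).astype(np.float32)).reshape(-1,2)
    m=np.zeros((420*8,560*8),np.uint8); cv2.fillConvexPoly(m,h.astype(int),1); r=mom(m); r[:2]/=8; r[2:]/=64; return r
E
python3 - <<'E'
from tray import *
cmd([.47,.25,.3],1.741)
fr={n:grab_frame(n) for n in("wrist","side","scene")}; pickle.dump(fr,open("f6.pkl","wb"))
p=np.array([.466,.25,.075,.175])
for n,f in fr.items():
    a=model(f,p,.7); m=red(f,a[:2],{"wrist":80,"side":20,"scene":20}[n]); b=mom(m)
    print(n,"pred",a,"obs",b)
E
```

```text
t 14.15 pos [0.4797 0.2489 0.2981] phi 1.739 q [ 0.48  0.1   0.3   1.78 -0.    0.31] F [ 0.6 -0.5  0.1] w 0.905
lin [ 0.0117  0.0034 -0.0024] yaw total -0.004 (units of 30deg)
wrist pred [ 278.7787  150.3837  164.7547   68.3824   -1.1515 1280.2344] obs [ 279.6203  149.4707  158.582    57.1608   -2.1467 1143.    ]
side pred [177.436  187.5659  25.1927  11.5989  12.2712 147.125 ] obs [176.2125 184.9625  19.7423   7.4611   9.6205  80.    ]
scene pred [330.5618 151.5696  20.2652  12.7087  -3.9396 187.0938] obs [331.6371 149.2097  11.7635   8.8754  -1.5852 124.    ]
```

```bash
sed -i 's/>90)/>45)/;s/2.2/1.7/g' tray.py; python3 - <<'E'
from tray import *
fr=pickle.load(open("f6.pkl","rb"))
p=np.array([.466,.25,.078,.175]);ob={}
for n,f in fr.items():
    m=red(f,model(f,p,.7)[:2],{"wrist":80,"side":20,"scene":20}[n]); ob[n]=mom(m); print(n,ob[n])
def r(p,ns=("wrist","side","scene")):
    o=[]
    for n in ns:
        a=model(fr[n],p,.7);d=(a-ob[n])[:2];o+=list(d)
        if n=="wrist":
            ang=lambda q:.5*np.arctan2(2*q[4],q[2]-q[3]); o.append(40*(ang(a)-ang(ob[n])))
    return np.array(o)
for ns in(("wrist","side","scene"),("wrist","side"),("wrist","scene")):
    s=least_squares(r,p,args=(ns,),diff_step=1e-2);print(ns,s.x,s.fun)
    print("areas",[ (model(fr[n],s.x,.7)[5],ob[n][5]) for n in fr])
E
```

```text
wrist [ 279.9261  149.305   161.7777   60.0069   -5.2371 1190.    ]
side [177.3802 186.1074  23.2108  10.3108  11.9178 121.    ]
scene [330.7771 149.5669  16.5299  10.5258  -3.2494 157.    ]
('wrist', 'side', 'scene') [0.4644 0.2512 0.0789 0.2162] [-0.106   0.2179  0.0062 -0.8623  0.0062 -0.1964  0.3144]
areas [(np.float64(1317.09375), np.float64(1190.0)), (np.float64(152.34375), np.float64(121.0)), (np.float64(183.734375), np.float64(157.0))]
('wrist', 'side') [0.4644 0.2513 0.0785 0.2204] [-0.1067  0.2574 -0.0991 -0.8064  0.1956]
areas [(np.float64(1314.09375), np.float64(1190.0)), (np.float64(153.203125), np.float64(121.0)), (np.float64(183.265625), np.float64(157.0))]
('wrist', 'scene') [0.464  0.2513 0.0795 0.2227] [ 0.0202  0.0076 -0.2797 -0.1964  0.0644]
areas [(np.float64(1323.515625), np.float64(1190.0)), (np.float64(152.078125), np.float64(121.0)), (np.float64(183.734375), np.float64(157.0))]
```

```bash
python3 - <<'E'
from h import *
cmd([.447,.248,.135],1.751)
E
```

```text
t 14.30 pos [0.4796 0.2494 0.2982] phi 1.740 q [ 0.48  0.1   0.3   1.78 -0.    0.31] F [-0.2  0.6  0.2] w 0.899
lin [0.0405 0.0051 0.2041] yaw total -0.022 (units of 30deg)
```

Call:
carry_out(moves=[{"linear": [0.0405, 0.005, 0.05], "yaw": -0.022}, {"linear": [0.0405, 0.005, 0.1], "yaw": -0.022}, {"linear": [0.0405, 0.005, 0.15], "yaw": -0.022}, {"linear": [0.0405, 0.005, 0.18], "yaw": -0.022}, {"linear": [0.0405, 0.005, 0.204], "yaw": -0.022}, {"linear": [0.0405, 0.005, 0.204], "yaw": -0.022}, {"linear": [0.0405, 0.005, 0.204], "yaw": -0.022}])

```text
t: 15.0
eef_pos: [0.4468, 0.2484, 0.1356]
ee_rot: [0.0, -0.091, 0.996, -0.0]
wrist_force: [0.4, 0.8, 0.8]
width: 0.898
grip_force: 0.0
```

```bash
python3 - <<'E'
from tray import *
cmd([.447,.248,.091],1.751)
fr={n:grab_frame(n) for n in("side","scene")}
m=np.vstack([np.hstack([crop(fr["side"],130,110,120,130,3.3),crop(fr["scene"],270,80,120,130,3.3)])]);cv2.imwrite("pics/g.png",m)
E
```

```text
t 15.00 pos [0.4468 0.2484 0.1356] phi 1.752 q [ 0.51 -0.02 -0.13  1.46 -0.    0.33] F [0.4 0.8 0.8] w 0.898
lin [-0.0001 -0.0006  0.0557] yaw total 0.002 (units of 30deg)
```

Call:
carry_out(moves=[{"linear": [0, 0, 0.02], "yaw": 0}, {"linear": [0, 0, 0.037], "yaw": 0}, {"linear": [0, 0, 0.048], "yaw": 0}, {"linear": [0, 0, 0.0555], "yaw": 0}, {"linear": [0, 0, 0.0555], "yaw": 0}, {"linear": [0, 0, 0.0555], "yaw": 0}])

```text
t: 15.7
eef_pos: [0.4468, 0.2487, 0.0909]
ee_rot: [0.0, -0.091, 0.996, 0.0]
wrist_force: [0.4, 0.7, 0.1]
width: 0.897
grip_force: 0.0
```

Call:
carry_out(jaw=-1, moves=[{"linear": [0, 0, 0], "yaw": 0}, {"linear": [0, 0, 0], "yaw": 0}, {"linear": [0, 0, 0], "yaw": 0}, {"linear": [0, 0, 0], "yaw": 0}, {"linear": [0, 0, 0], "yaw": 0}, {"linear": [0, 0, 0], "yaw": 0}, {"linear": [0, 0, 0], "yaw": 0}, {"linear": [0, 0, 0], "yaw": 0}])

```text
t: 16.5
eef_pos: [0.4469, 0.2488, 0.0913]
ee_rot: [0.0, -0.091, 0.996, 0.0]
wrist_force: [-0.8, -0.4, 5.5]
width: 0.452
grip_force: 61.0
```

Call:
carry_out(moves=[{"linear": [-0.0055, 0, -0.0046], "yaw": 0}, {"linear": [-0.011, 0, -0.0092], "yaw": 0}, {"linear": [-0.0165, 0, -0.0138], "yaw": 0}, {"linear": [-0.022, 0, -0.0184], "yaw": 0}, {"linear": [-0.0275, 0, -0.023], "yaw": 0}, {"linear": [-0.033, 0, -0.0276], "yaw": 0}, {"linear": [-0.0383, 0, -0.0322], "yaw": 0}, {"linear": [-0.0383, 0, -0.0322], "yaw": 0}, {"linear": [-0.0383, 0, -0.0322], "yaw": 0}])

```text
t: 17.4
eef_pos: [0.4763, 0.2541, 0.1164]
ee_rot: [-0.001, -0.091, 0.996, -0.0]
wrist_force: [-4.9, -1.8, 4.9]
width: 0.452
grip_force: 61.0
```

Call:
carry_out(moves=[{"linear": [0.006, 0, -0.012], "yaw": 0}, {"linear": [0.012, 0, -0.024], "yaw": 0}, {"linear": [0.018, 0, -0.036], "yaw": 0}, {"linear": [0.02, 0, -0.06], "yaw": 0}, {"linear": [0.02, 0, -0.09], "yaw": 0}, {"linear": [0.02, 0, -0.12], "yaw": 0}, {"linear": [0.02, 0, -0.15], "yaw": 0}, {"linear": [0.02, 0, -0.15], "yaw": 0}, {"linear": [0.02, 0, -0.15], "yaw": 0}])

```text
t: 18.3
eef_pos: [0.4612, 0.2514, 0.2368]
ee_rot: [0.001, -0.091, 0.996, 0.0]
wrist_force: [-0.9, -0.1, -2.0]
width: 0.452
grip_force: 60.5
```

```bash
python3 - <<'E'
from tray import *
cmd([.447,.248,.2],1.751)
fr={n:grab_frame(n) for n in("side","scene")};pickle.dump(fr,open("f7.pkl","wb"))
cv2.imwrite("pics/g2.png",np.hstack([crop(fr["side"],100,60,150,190,2.6),crop(fr["scene"],260,40,150,190,2.6)]))
E
```

```text
t 18.30 pos [0.4612 0.2514 0.2368] phi 1.753 q [ 0.5   0.03  0.11  1.65 -0.    0.32] F [-0.9 -0.1 -2. ] w 0.452
lin [ 0.0183 -0.001   0.046 ] yaw total 0.003 (units of 30deg)
```

View pics/g2.png

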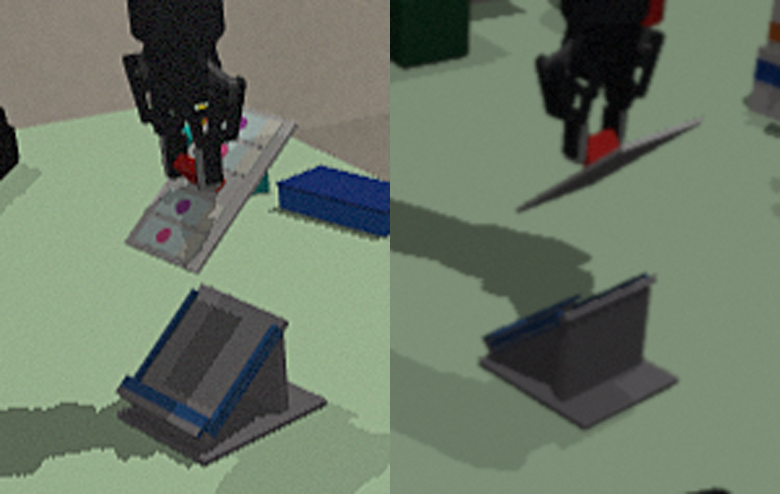

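Call:
carry_out(moves=[{"linear": [0.01, -0.02, 0], "yaw": 0}, {"linear": [0.025, -0.055, 0], "yaw": 0}, {"linear": [0.045, -0.095, 0], "yaw": 0}, {"linear": [0.064, -0.135, 0], "yaw": 0}, {"linear": [0.083, -0.175, 0], "yaw": 0}, {"linear": [0.102, -0.215, 0.02], "yaw": 0}, {"linear": [0.118, -0.25, 0.05], "yaw": 0}, {"linear": [0.127, -0.27, 0.09], "yaw": 0}, {"linear": [0.127, -0.27, 0.13], "yaw": 0}, {"linear": [0.127, -0.27, 0.165], "yaw": 0}, {"linear": [0.127, -0.27, 0.19], "yaw": 0}, {"linear": [0.127, -0.27, 0.2], "yaw": 0}])

```text
t: 19.6
eef_pos: [0.3982, 0.0199, 0.0737]
ee_rot: [-0.002, -0.09, 0.996, -0.0]
wrist_force: [-0.4, 0.8, -1.0]
width: 0.453
grip_force: 60.6
```

Call:
carry_out(moves=[{"linear": [0, 0, 0], "yaw": 0}, {"linear": [0, 0, 0], "yaw": 0}])

```text
t: 19.8
eef_pos: [0.4004, 0.0204, 0.0771]
ee_rot: [0.0, -0.091, 0.996, -0.0]
wrist_force: [0.9, 0.3, -1.0]
width: 0.452
grip_force: 60.6
```

Call:
carry_out(moves=[{"linear": [-0.005, 0, 0.006], "yaw": 0}, {"linear": [-0.01, 0, 0.012], "yaw": 0}, {"linear": [-0.016, 0, 0.016], "yaw": 0}, {"linear": [-0.023, 0, 0.02], "yaw": 0}, {"linear": [-0.03, 0, 0.023], "yaw": 0}, {"linear": [-0.037, 0, 0.026], "yaw": 0}])

```text
t: 20.4
eef_pos: [0.4297, 0.0259, 0.0554]
ee_rot: [-0.0, -0.091, 0.996, -0.0]
wrist_force: [-2.4, -1.5, 4.7]
width: 0.451
grip_force: 62.1
```

Call:
carry_out(moves=[{"linear": [-0.006, 0, 0.004], "yaw": 0}, {"linear": [-0.012, 0, 0.008], "yaw": 0}, {"linear": [-0.018, 0, 0.012], "yaw": 0}, {"linear": [-0.024, 0, 0.016], "yaw": 0}, {"linear": [-0.03, 0, 0.02], "yaw": 0}, {"linear": [-0.036, 0, 0.024], "yaw": 0}])

```text
t: 21.0
eef_pos: [0.4579, 0.0311, 0.0359]
ee_rot: [-0.0, -0.091, 0.996, -0.0]
wrist_force: [-2.4, -1.4, 3.2]
width: 0.455
grip_force: 62.8
```

Call:
carry_out(moves=[{"linear": [-0.006, 0, 0.004], "yaw": 0}, {"linear": [-0.012, 0, 0.008], "yaw": 0}, {"linear": [-0.018, 0, 0.012], "yaw": 0}, {"linear": [-0.024, 0, 0.015], "yaw": 0}])

```text
t: 21.4
eef_pos: [0.4768, 0.0346, 0.024]
ee_rot: [-0.0, -0.091, 0.996, 0.0]
wrist_force: [-3.2, -0.6, 3.8]
width: 0.448
grip_force: 63.6
```

Call:
carry_out(moves=[{"linear": [-0.004, 0, 0.003], "yaw": 0}, {"linear": [-0.006, 0, 0.005], "yaw": 0}, {"linear": [-0.006, 0, 0.0065], "yaw": 0}, {"linear": [-0.006, 0, 0.0065], "yaw": 0}])

```text
t: 21.8
eef_pos: [0.4819, 0.0355, 0.0194]
ee_rot: [0.001, -0.091, 0.996, 0.0]
wrist_force: [-0.7, 0.3, 4.8]
width: 0.455
grip_force: 64.3
```

Call:
carry_out(moves=[{"linear": [0, 0, 0.0015], "yaw": 0}, {"linear": [0, 0, 0.003], "yaw": 0}, {"linear": [0, 0, 0.003], "yaw": 0}])

```text
t: 22.1
eef_pos: [0.4823, 0.0355, 0.0185]
ee_rot: [0.002, -0.091, 0.996, 0.0]
wrist_force: [-5.0, -0.0, 14.7]
width: 0.451
grip_force: 65.6
```

Call:
carry_out(moves=[{"linear": [0, 0, 0.001], "yaw": 0}, {"linear": [0, 0, 0.002], "yaw": 0}, {"linear": [0, 0, 0.002], "yaw": 0}])

```text
t: 22.4
eef_pos: [0.4825, 0.0356, 0.0183]
ee_rot: [0.002, -0.091, 0.996, 0.0]
wrist_force: [-10.4, -2.4, 29.1]
width: 0.453
grip_force: 67.5
```

```bash
python3 - <<'E'
from tray import *
from workcell import robot
o=robot.get_obs();print(o["wrist_force"],o["moment"])
cmd([.48,.035,.018],1.753)
fr={n:grab_frame(n) for n in("wrist","side","scene")};pickle.dump(fr,open("f8.pkl","wb"))
# plate top-face prediction and gray-plate mask corners in side & scene
M=np.array([[80,50,5],[80,-50,5],[-80,-50,5],[-80,50,5]])/1e3
for n in("side","scene"):
    f=fr[n]; pr=proj(f,R.from_euler('z',.18).apply(M)+[.486,.036,0]); print(n,"pred flat",pr.ravel())
    im=f["img"].astype(int); m=((im[...,1]-im[...,0]<6)&(im.sum(2)>150)).astype(np.uint8)
    c=pr.mean(0);yy,xx=np.mgrid[:420,:560];m[(abs(xx-c[0])>55)|(abs(yy-c[1])>40)]=0
    m=cv2.morphologyEx(m,cv2.MORPH_OPEN,np.ones((3,3)))
    k,l,st,_=cv2.connectedComponentsWithStats(m);pts=np.argwhere(l==1+np.argmax(st[1:,4]))[:,::-1].astype(np.float32)
    h=cv2.convexHull(pts);print("poly",cv2.approxPolyDP(h,2.5,True).ravel())
E
```

```text
[-10.3583  -2.3695  29.1171] [-0.0214  2.4796  0.3376]
t 22.40 pos [0.4825 0.0356 0.0183] phi 1.753 q [ 0.07 -0.04 -0.39  1.22  0.   -0.11] F [-10.4  -2.4  29.1] w 0.453
lin [ 0.0032 -0.0002  0.0004] yaw total 0.000 (units of 30deg)
side pred flat [249.0251 230.0957 280.5919 245.4802 228.9262 277.2844 196.8825 258.5619]
poly [276. 246. 275. 250. 228. 279. 196. 262. 199. 258. 266. 242.]
scene pred flat [299.8267 217.2413 266.262  233.9324 224.945  202.114  257.6251 187.9515]
poly [296. 217. 264. 232. 225. 200. 234. 196. 274. 199.]
```

Call:
carry_out(moves=[{"linear": [0, 0, -0.002], "yaw": 0}, {"linear": [0, 0, -0.004], "yaw": 0}, {"linear": [0, 0, -0.008], "yaw": 0}, {"linear": [0, 0, -0.02], "yaw": 0}, {"linear": [0, 0, -0.04], "yaw": 0}, {"linear": [0, 0, -0.07], "yaw": 0}, {"linear": [0, 0, -0.11], "yaw": 0}, {"linear": [0, 0, -0.15], "yaw": 0}, {"linear": [0, 0, -0.185], "yaw": 0}, {"linear": [0, 0, -0.19], "yaw": 0}, {"linear": [0, 0, -0.19], "yaw": 0}])

```text
t: 23.65
eef_pos: [0.4816, 0.0354, 0.1676]
ee_rot: [0.001, -0.091, 0.996, 0.0]
wrist_force: [0.0, 0.6, -1.2]
width: 0.452
grip_force: 63.8
```

```bash
cat > lev.py <<'E'
from tray import *
from workcell import robot
def level(x0,thr=6,win=(60,45)):
    """fit tray x,y,z,yaw,slope to the hulls of its mask edges in side and scene"""
    fr={n:grab_frame(n) for n in("side","scene")}; H={}
    M=np.array([[a*80,b*50,c] for a in(-1,1) for b in(-1,1) for c in(0,5)])/1e3
    pts=lambda f,p:proj(f,(R.from_euler('z',p[3])*R.from_euler('y',-p[4])).apply(M)+p[:3])
    for n,f in fr.items():
        im=f["img"].astype(int); m=((im[...,1]-im[...,0]<thr)&(im.sum(2)>150)).astype(np.uint8)
        h=cv2.convexHull(pts(f,x0).astype(np.float32)); z=np.zeros_like(m); cv2.fillConvexPoly(z,h.astype(int),1); m&=cv2.dilate(z,np.ones((21,21)))
        m=cv2.morphologyEx(m,cv2.MORPH_OPEN,np.ones((3,3)))
        k,l,st,_=cv2.connectedComponentsWithStats(m);i=1+np.argmax(st[1:,4]);H[n]=cv2.convexHull(np.argwhere(l==i)[:,::-1].astype(np.float32))
        print(n,"obs",cv2.approxPolyDP(H[n],2,True).reshape(-1,2).tolist(),"pred",cv2.approxPolyDP(h,2,True).reshape(-1,2).round().tolist())
    def r(p):
        o=[]
        for n,f in fr.items():
            h=cv2.convexHull(pts(f,p).astype(np.float32))
            for t in np.arange(0,2*np.pi,np.pi/24):
                d=np.array([np.cos(t),np.sin(t)]); o.append((h.reshape(-1,2)@d).max()-(H[n].reshape(-1,2)@d).max()-.5)
        return np.array(o)
    s=least_squares(r,x0,loss='soft_l1',diff_step=1e-4,x_scale=[.01,.01,.01,.05,.05]);print("fit",s.x,"rms",np.sqrt((r(s.x)**2).mean()));return fr
E
python3 - <<'E'
from lev import *
o=robot.get_obs();print(o["wrist_force"],o["moment"])
cmd([.5535,-.319,.168],1.406)
pickle.dump(level([.484,.036,.15,.18,0.01]),open("f9.pkl","wb"))
E
```

```text
[ 0.0433  0.5605 -1.1929] [-0.0214 -0.0297  0.0392]
t 23.65 pos [0.4816 0.0354 0.1676] phi 1.752 q [ 0.07 -0.09 -0.14  1.52  0.   -0.11] F [ 0.   0.6 -1.2] w 0.452
lin [-0.0083 -0.452  -0.0004] yaw total 0.662 (units of 30deg)
side obs [[278.0, 186.0], [278.0, 189.0], [209.0, 222.0], [180.0, 209.0], [180.0, 187.0], [197.0, 179.0], [268.0, 183.0]] pred [[281.0, 186.0], [225.0, 216.0], [191.0, 200.0], [190.0, 197.0], [247.0, 172.0]]
scene obs [[297.0, 162.0], [267.0, 175.0], [261.0, 175.0], [223.0, 150.0], [221.0, 146.0], [231.0, 142.0], [275.0, 146.0], [297.0, 159.0]] pred [[302.0, 163.0], [266.0, 178.0], [221.0, 147.0], [256.0, 134.0]]
fit [0.4659 0.0389 0.1431 0.108  0.054 ] rms 4.608219897699167
```

Call:
carry_out(moves=[{"linear": [0, -0.02, 0], "yaw": 0.05}, {"linear": [-0.001, -0.055, 0], "yaw": 0.12}, {"linear": [-0.002, -0.1, 0], "yaw": 0.2}, {"linear": [-0.003, -0.15, 0], "yaw": 0.28}, {"linear": [-0.004, -0.2, 0], "yaw": 0.36}, {"linear": [-0.005, -0.25, 0], "yaw": 0.44}, {"linear": [-0.006, -0.3, 0], "yaw": 0.52}, {"linear": [-0.007, -0.35, 0], "yaw": 0.58}, {"linear": [-0.008, -0.395, 0], "yaw": 0.62}, {"linear": [-0.008, -0.43, 0], "yaw": 0.65}, {"linear": [-0.008, -0.447, 0], "yaw": 0.66}, {"linear": [-0.008, -0.452, 0], "yaw": 0.662}])

```text
t: 24.95
eef_pos: [0.5524, -0.3198, 0.1652]
ee_rot: [-0.001, 0.083, 0.997, 0.001]
wrist_force: [0.0, 0.5, -1.3]
width: 0.448
grip_force: 63.7
```

Call:
carry_out(moves=[{"linear": [0, 0, 0], "yaw": 0}, {"linear": [0, 0, 0], "yaw": 0}, {"linear": [0, 0, 0], "yaw": 0}, {"linear": [0, 0, 0], "yaw": 0}])

```text
t: 25.35
eef_pos: [0.553, -0.3182, 0.1675]
ee_rot: [0.0, 0.082, 0.997, -0.0]
wrist_force: [0.1, 1.0, -1.4]
width: 0.456
grip_force: 63.7
```

```bash
python3 - <<'E'
from lev import *
o=robot.get_obs();print(o["wrist_force"],o["moment"])
cmd([.5535,-.319,.168],1.406)
fr=level([.5545,-.319,.15,-.165,0.0]);fr["wrist"]=grab_frame("wrist");pickle.dump(fr,open("f10.pkl","wb"))
E
```

```text
[ 0.14    1.0022 -1.3594] [-0.019  -0.0565 -0.0442]
t 25.35 pos [ 0.553  -0.3182  0.1675] phi 1.407 q [-0.52  0.29  0.27  1.55  0.   -0.36] F [ 0.1  1.  -1.4] w 0.456
lin [-0.0007 -0.0008 -0.0006] yaw total 0.002 (units of 30deg)
side obs [[461.0, 249.0], [461.0, 261.0], [410.0, 291.0], [371.0, 290.0], [355.0, 286.0], [335.0, 259.0], [376.0, 243.0], [444.0, 242.0]] pred [[452.0, 259.0], [451.0, 262.0], [375.0, 291.0], [336.0, 257.0], [336.0, 255.0], [410.0, 231.0]]
scene obs [[151.0, 244.0], [86.0, 259.0], [72.0, 259.0], [71.0, 244.0], [79.0, 199.0], [131.0, 191.0], [151.0, 227.0]] pred [[142.0, 238.0], [82.0, 250.0], [77.0, 198.0], [130.0, 188.0]]
fit [ 0.5599 -0.3244  0.1421 -0.2644 -0.0722] rms 6.6559086679690385
```

```bash
cat > edge.py <<'E'
from tray import *
from scipy.ndimage import map_coordinates,gaussian_filter
C=np.array([[80,50],[80,-50],[-80,-50],[-80,50]])/1e3
def edges(fr,x0,use,W=7,it=4):
    p=np.array(x0,float)
    pose=lambda p,M:R.from_euler('z',p[3]).apply(R.from_euler('yx',[-p[4],p[5]]).apply(M))+p[:3]
    for k in range(it):
        w=W if k<2 else 4; obs=[]
        for n,es in use.items():
            f=fr[n]; im=gaussian_filter(f["img"].astype(float),(.7,.7,0))
            for e,z in es:
                t=np.linspace(.06,.94,40)[:,None]; M=np.c_[C[e]*(1-t)+C[(e+1)%4]*t,np.full(40,z)]
                u=proj(f,pose(p,M)); d=u[-1]-u[0]; d/=np.linalg.norm(d); nn=np.array([-d[1],d[0]])
                s=np.arange(-w,w+.01,.25); q=u[:,None]+s[None,:,None]*nn
                G=sum(abs(np.gradient(map_coordinates(im[...,c],[q[...,1],q[...,0]],order=1,mode='nearest'),axis=1)) for c in range(3))
                j=G.argmax(1); good=(G.max(1)>3)
                obs.append((f,M[good],nn,(u[good]+s[j[good]][:,None]*nn)@nn,n,e))
        def r(p): return np.concatenate([proj(f,pose(p,M))@nn-v for f,M,nn,v,_,_ in obs if len(M)])
        S=least_squares(r,p,loss='cauchy',f_scale=.4,x_scale=[.01,.01,.01,.05,.05,.05]);p=S.x
    print("fit",p); 
    for f,M,nn,v,n,e in obs:
        if len(M): a=proj(f,pose(p,M))@nn-v; print(n,e,len(a),"med %.2f mad %.2f"%(np.median(a),np.median(abs(a))))
    return p
E
python3 - <<'E'
from edge import *
fr=pickle.load(open("f9.pkl","rb"))
# edges: 0:+x, 1:-y, 2:-x, 3:+y ; side sees -y,-x fronts ; scene sees +x,-y fronts
use={"side":[(0,.005),(1,0.),(2,0.)],"scene":[(0,0.),(1,0.),(2,.005),(3,.005)]}
edges(fr,[.483,.036,.15,.18,0,0],use)
edges(fr,[.483,.036,.15,.18,0.05,0],use)
fr=pickle.load(open("f10.pkl","rb"))
edges(fr,[.5545,-.319,.15,-.165,0,0],{"side":[(0,.005),(1,0.),(2,0.)],"scene":[(0,0.),(1,0.),(2,.005)]})
E
```

```text
fit [ 0.4804  0.0348  0.1511  0.1743  0.0111 -0.0479]
side 0 38 med -1.71 mad 1.87
side 1 40 med 1.52 mad 1.63
side 2 40 med -0.15 mad 0.19
scene 0 40 med -0.29 mad 0.91
scene 1 40 med -0.26 mad 0.26
scene 2 33 med -0.24 mad 0.34
scene 3 37 med -1.31 mad 2.82
fit [ 0.4803  0.0351  0.151   0.1821  0.0099 -0.0425]
side 0 39 med -1.63 mad 1.88
side 1 40 med 1.52 mad 1.59
side 2 40 med -0.21 mad 0.22
scene 0 40 med -0.28 mad 1.07
scene 1 40 med -0.24 mad 0.24
scene 2 33 med -0.21 mad 0.29
scene 3 37 med -1.44 mad 2.97
fit [ 0.5474 -0.3186  0.1517 -0.1674  0.0035  0.0116]
side 0 34 med -0.42 mad 0.42
side 1 40 med 0.03 mad 0.24
side 2 40 med -0.22 mad 0.22
scene 0 40 med -0.04 mad 0.23
scene 1 40 med -0.03 mad 0.49
scene 2 34 med -1.33 mad 1.50
```

Call:
carry_out(moves=[{"linear": [-0.003, 0, 0], "yaw": 0}, {"linear": [-0.006, 0, 0], "yaw": 0}, {"linear": [-0.006, 0, 0], "yaw": 0}, {"linear": [-0.006, 0, 0], "yaw": 0}, {"linear": [-0.006, 0, 0], "yaw": 0}, {"linear": [-0.006, 0, 0], "yaw": 0}])

```text
t: 26.1
eef_pos: [0.5576, -0.3199, 0.1671]
ee_rot: [-0.0, 0.082, 0.997, -0.0]
wrist_force: [1.0, 0.6, -1.9]
width: 0.448
grip_force: 63.7
```

```bash
python3 - <<'E'
from edge import *
from workcell import robot
fr={n:grab_frame(n) for n in("side","scene")}
cmd([.5545,-.319,.168],1.406)
edges(fr,[.5535,-.319,.15,-.165,0,0],{"side":[(0,.005),(1,0.),(2,0.)],"scene":[(0,0.),(1,0.),(2,.005)]})
print(robot.get_obs()["dq"])
E
```

```text
t 26.20 pos [ 0.5576 -0.3199  0.1671] phi 1.406 q [-0.52  0.3   0.28  1.55  0.   -0.36] F [-0.5  0.3 -1.6] w 0.452
lin [ 0.004   0.0004 -0.0011] yaw total -0.000 (units of 30deg)
fit [ 0.552  -0.3201  0.1514 -0.1641  0.0023  0.0179]
side 0 38 med -0.18 mad 0.52
side 1 40 med 0.03 mad 0.28
side 2 40 med -0.15 mad 0.19
scene 0 40 med -0.23 mad 0.27
scene 1 39 med 0.03 mad 0.42
scene 2 34 med -1.42 mad 1.80
[-0.0017 -0.0016 -0.0006 -0.001  -0.0001 -0.0009]
```

```bash
python3 -c "
from workcell import ticket
print(ticket.close_job())"
```

```text
the job is handed in; nothing more can be done
None
```

The job is handed in at about 26 s: the filter was set down and released, measured within about 1 mm of the window centre, and the gripper holds the tray over it. By the camera fits the tray is level within about 1°, 2–3 mm off centre and about 10 cm above the window.

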